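# Bring the flanged bush round and stand it on the inspection plate

### The arm

A 7-joint arm with a two-finger parallel gripper is mounted at the origin on the work surface. World frame = base frame: x ahead of the robot, y to its left, z up, the work surface at z = 0. Lengths are in m, angles in rad, forces in N, time in s.
With the tool pointing down it reaches from about 0.425 to 0.925 m from the base axis. Payload 6.8 kg.
Tool frame: the origin (TCP) lies on the centre line of the jaws, within the pads' length; the fingertips stand 8 mm ahead of it and the grasp point (between the pads) lies 11 mm behind it (ctrl.tip_extent is the distance from the TCP to the fingertips, in m); z points along the fingers, y is the line along which they close (so a half turn about z gives the same grasp; the last joint's range is limited). The gripper opens to 85 mm and grips with 20 to 120 N. Pads are 22 mm wide; open, the fingers measure 114 mm over their backs; the gripper's body (76 mm by 85 mm) begins 54 mm behind the grasp point. The pads swing forward as they close: fully open they stand 13 mm farther back than shut.
Start: joints at [-0.108, 0.477, 0.022, 1.555, -0.011, 1.109, -0.083], TCP at [0.675, 0, 0.239] pointing down, gripper open.
Joint ranges: [-2.96, 2.96], [-0.34, 2.1], [-1.41, 1.46], [0.24, 2.44], [-1.37, 4.51], [0.17, 1.92], [-2.96, 2.96]. Speed limits (rad/s): [2.39, 2.39, 3.14, 3.14, 3.14, 3.14, 3.14].

### API

Orientations are given as [roll, pitch, yaw] about the fixed x, y, z axes, in that order (R = Rz(yaw) Ry(pitch) Rx(roll)).
In Python, from bench import ctrl, get_image, camera_params, workorder, finder gives the robot as it stands.
- The arm moves only by the tool send_rows, never from a script. Its argument "series" is text: rows parted by semicolons, each of 7 numbers parted by spaces: the opening, from 0 (shut) to 1 (fully open), then the shift along the tool's x, y, z in cm, then the turn, a rotation vector about the tool's x, y, z in rad. A call has 1 to 12 rows; each row is the pose to reach, as a shift and turn from the pose commanded when the call began, along the tool's axes at that moment; what a row does not reach only later rows make up. A row lasts 1/8 s, in which the tool goes at most 62.5 mm and 10.7 degrees, less where a joint would pass 70% of its speed; a pose out of reach is approached as far as the arm can. A call with a gripper value outside its range is refused whole. The fingers move at their own pace and stop on an object; "newtons" is the grip in N (left out, the last holds). Time passes only in rows, so rows that repeat a pose let the fingers close. It gives the time, the measured TCP pose, the force, the opening and the grip force at its end, in the units of the state.
- ctrl.read_state(): the state, without advancing time (a new reading comes with each control period).
- get_image(name): name is "scene" or "side" or "wrist"; returns the picture (480x640x3 uint8, blue, green, red); there is no depth.
- camera_params(name): a dict with "vfov" (degrees; the focal length in pixels is half the picture's height over the tangent of half this angle, whatever the lens; pixels are square), "cx", "cy" (the principal point, pixels), "dist_coeffs" ([k1, k2, p1, p2, k3] as OpenCV has them; the pictures are not rectified), "position" and "rotation" of the camera in the world. Camera axes: x right, y down, z forward; pixel columns grow to the right and rows downward; lengths in m; the calibration is good to about 2 mm. A picture is of the moment at which its call begins: read the wrist's pose just before it. camera_params takes no time and is no camera call; for the wrist camera it gives the pose at the moment of the call.
- workorder.close_job(): hands the job in; it is judged then, once.
Trained networks look in the newest picture that a camera, given by its name, has taken for a name from the list of things; names that differ only in an ending like _2 or _b are one class to them, and where a whole thing is asked for, a point or a joint stands for the part that bears it (a point fixed in the world has none). Each returns a list of dicts, best first, with "conf" (0 to 1); they miss things now and then, are a little off and sometimes report something else, mostly with a low value. They report only what shows in the picture. A call takes as long as a camera call. They do not tell look-alikes from the thing itself.
- finder.outline_of(thing, camera): "pixels" (480x640 bool, what is visible of it) and "rect" ([left, top, right, bottom] in pixels, round what is visible of it).
- finder.spot_point(thing, camera): "point" ([column, row] in pixels: a listed point, or the origin of a listed thing).
The state is a dict: "time_s": time; "joint_pos": joint angles; "dq": joint speeds; "effort": joint torques, N m; "tool_pos": TCP position; "tcp_rot": TCP orientation; "wrist_force": force on the tool from outside, world axes, zero at the start; "moment": the same for the moment, N m; "grip_width": finger opening in m; "grip_force": force on a finger pad.
Only numpy, scipy, OpenCV 4.12 (cv2) and the standard library are available. Lean on these libraries where they do the work, as an engineer would, in place of code of your own. Each camera call takes 0.05 s, during which the arm holds its last target. There are 200 camera calls.

### The job

Turn the parts carousel (it has a crossbar handle on top) until the flanged bush (the round steel part with a wide foot) stands at the open front of the wire guard, in line with the pointer. Then lift it out and stand it upright, foot down, in the middle of the dark granite inspection plate.

Things in the scene. Friction and masses are not known exactly. Their poses are not given: they have to be found in the camera images.
- flanged_bush: Bright steel bush, upright, 70 mm tall: foot flange 50 mm in diameter, 8 mm thick, then a round barrel 24 mm in diameter; 0.2 to 0.32 kg. Origin: centre of its underside, z up. Loose in a carousel compartment, 110 to 130 mm from the axis, left or right under the guard (walls rise 14 mm above the floor). Not wanted in the others: a like sleeve without foot, a square blank, a flat disc.
- handle (a point): Middle of the carousel's crossbar handle, on its vertical turning axis: aluminium bar 60 mm long (along x), 14 mm thick (y), 34 mm tall (17 mm above and below this point), on a post. Turns with the black carousel (radius 150 mm), friction 0.12 N m, stays where left; turn needed 1.1 to 1.42 rad, left or right. Fixed guard wires lie 35 mm below this point.
- pick (a point): Fixed point in the guard's open front, at compartment-floor height (30 mm above the bench), 120 mm from the carousel's axis on the robot's side, in line with the steel pointer; x points to the axis. Bring the bush's underside to about here; grip it with the fingers closing along y. The guard, a flat wire grid 92 mm above this point and 330 mm wide, starts 58 mm behind it (along x).
- plate: Dark granite inspection plate, 120 x 120 mm and 30 mm thick, fixed on the bench. Origin at the centre of its underside, z up; its top is 30 mm above the origin.
Things that resemble listed ones, but are neither listed nor needed, are in the scene too. Leave any green or orange look-alike of the flanged_bush alone.

How it is judged:
By the outcome, as a careful person would: the job done as asked, in the order asked, and still so for the second after the job is handed in, with the robot touching nothing.
It also fails if it takes over 51 s, if anything falls off the work surface, if the arm or the gripper's body presses on something with over 40 N, if the wrist force passes 120 N, or if a joint passes its speed limit or range.

## Working session

There is one attempt and no reset: what is moved stays moved. The work goes in short steps, Python scripts to look and compute and a tool call to move; the robot and the scene stay as the last step left them, time stands still between calls to the robot, and variables do not carry over. Pictures are saved under pics/ and viewed, at most 13 in all, crops included, and the job is handed in when it is done.

Besides the shell and the picture viewer there is one more tool, called after "Emit:" by a JSON object that holds its "fn" and its "kwargs", one argument or row to a line. send_rows: Moves the arm, as the interface text tells. Its arguments: {"type":"object","properties":{"series":{"type":"string"},"newtons":{"type":"number"}},"required":["series"]}

```bash
mkdir -p pics; cat > h.py <<'E'
import numpy as np, cv2
from bench import ctrl, get_image, camera_params, workorder, finder
def KD(c):
    p=camera_params(c); f=240/np.tan(np.radians(p['vfov'])/2)
    return np.array([[f,0,p['cx']],[0,f,p['cy']],[0,0,1.]]),np.array(p['dist_coeffs'],float),np.array(p['position']),np.array(p['rotation']).reshape(3,3)
def ray(c,uv):
    K,d,t,R=KD(c); q=cv2.undistortPoints(np.array([[uv]],float),K,d)[0,0]
    return t,R@np.array([q[0],q[1],1.])
def atz(c,uv,z):
    t,r=ray(c,uv); return t+r*(z-t[2])/r[2]
def proj(c,X):
    K,d,t,R=KD(c); return cv2.projectPoints(((np.atleast_2d(X)-t)@R),np.zeros(3),np.zeros(3),K,d)[0][:,0]
E
python3 - <<'E'
from h import *
np.set_printoptions(precision=4,suppress=True)
ims={}
for c in ["scene","side"]:
    ims[c]=get_image(c); cv2.imwrite(f'pics/{c}0.png',ims[c])
    print(c,KD(c)[2],KD(c)[3][:,2])
    for t in ["flanged_bush","handle","pick","plate"]:
        for s in finder.spot_point(t,c)[:4]: print(c,t,s['conf'],np.array(s['point']))
        if t!="pick":
            for s in finder.outline_of(t,c)[:4]: print('  rect',s['conf'],s['rect'])
s=ctrl.read_state();print(s)
E
```

```text
Traceback (most recent call last):
  File "h.py", line 5, in KD
    return np.array([[f,0,p['cx']],[0,f,p['cy']],[0,0,1.]]),np.array(p['dist_coeffs'],float),np.array(p['position']),np.array(p['rotation']).reshape(3,3)
                                                                                                                     ~~~~~~~~~~~~~~~~~~~~~~~~~~~~~~~^^^^^
ValueError: cannot reshape array of size 3 into shape (3,3)
```

View pics/scene0.png

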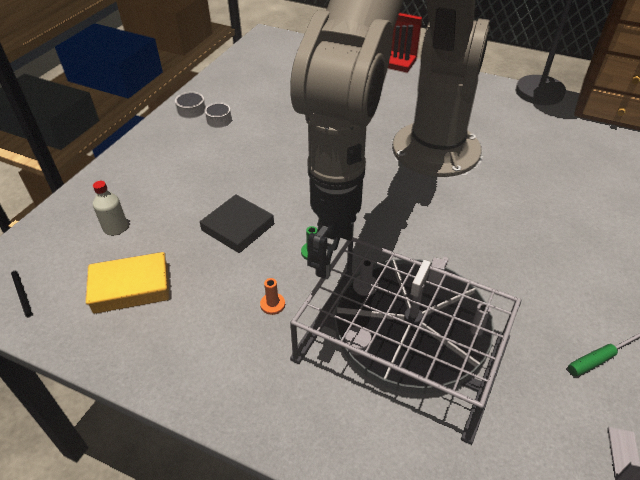

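The scene view shows the carousel under its wire guard at about (425,320), with the handle at (422,275). The dark plate is at (237,222), and the green and orange look-alikes are at (312,243) and (271,296). The camera rotation comes as rpy, so I'll fix the helper.

```bash
sed -i "s/np.array(p\['rotation'\]).reshape(3,3)/Rot.from_euler('xyz',p['rotation']).as_matrix()/; 1a from scipy.spatial.transform import Rotation as Rot" h.py
python3 - <<'E'
from h import *
np.set_printoptions(precision=4,suppress=True)
for c in ["scene","side"]:
    im=get_image(c); cv2.imwrite(f'pics/{c}1.png',im)
    print(c,KD(c)[2],KD(c)[3][:,2])
    for t,z in [("flanged_bush",.03),("handle",.157),("pick",.03),("plate",0)]:
        for s in finder.spot_point(t,c)[:4]: print(c,t,round(s['conf'],2),np.array(s['point']),atz(c,s['point'],z))
        if t!="pick":
            for s in finder.outline_of(t,c)[:4]: print('  rect',round(s['conf'],2),s['rect'])
s=ctrl.read_state();print(s['time_s'],s['tool_pos'],s['tcp_rot'])
E
```

```text
scene [1.2313 0.2394 0.9088] [-0.6309 -0.2855 -0.7214]
scene flanged_bush 0.97 [273.5 307.3] [ 0.6693 -0.1308  0.03  ]
scene flanged_bush 0.84 [361.3 287.7] [0.5518 0.0071 0.03  ]
scene flanged_bush 0.52 [309.7 249.8] [ 0.501  -0.1333  0.03  ]
  rect 0.95 [350.9, 260.9, 375.1, 296.4]
  rect 0.8 [259.5, 281.3, 283.1, 317.3]
  rect 0.6 [303.5, 226.8, 315.7, 258.8]
scene handle 0.83 [422.1 278.5] [0.5862 0.1299 0.157 ]
  rect 0.85 [336.1, 258.3, 490.9, 391.9]
scene pick 0.93 [437.2 279.4] [0.4666 0.1402 0.03  ]
scene plate 0.6 [241.2 229.1] [ 0.4832 -0.3179  0.    ]
scene plate 0.39 [425.  275.8] [0.4417 0.1103 0.    ]
  rect 0.81 [203.1, 197.9, 273.1, 253.0]
side [ 0.1762 -0.4831  0.7888] [ 0.4242  0.4904 -0.7613]
side flanged_bush 0.92 [400.7 287.7] [ 0.627  -0.1606  0.03  ]
side flanged_bush 0.86 [294.4 254.1] [0.5384 0.0168 0.03  ]
side flanged_bush 0.71 [326.6 338.4] [ 0.4674 -0.1505  0.03  ]
  rect 0.84 [386.0, 258.4, 415.8, 302.0]
  rect 0.83 [311.8, 310.3, 341.0, 356.3]
  rect 0.8 [282.0, 219.5, 310.4, 263.8]
side handle 0.72 [296.2 254.3] [ 0.4795 -0.069   0.157 ]
side handle 0.56 [270.5 158.1] [0.5836 0.1285 0.157 ]
  rect 0.6 [201.3, 142.0, 353.8, 276.2]
side pick 0.63 [223.4 239. ] [0.4633 0.1313 0.03  ]
side plate 0.62 [412.1 422.6] [ 0.4792 -0.3283  0.    ]
  rect 0.72 [358.7, 369.4, 472.1, 476.2]
0.85 [ 0.675  -0.      0.2393] [ 3.1415 -0.      1.5708]
```

View pics/side1.png

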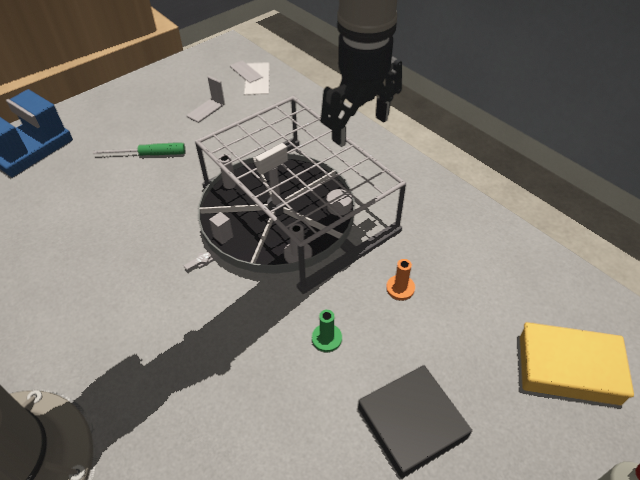

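In the side view the carousel axis/handle is at (270,158) and the pointer at (200,262). Candidates:
- Steel part at (296,245), under the guard. It appears to have a foot.
- Steel part at (227,172). It looks like the plain sleeve.
- Green part at (327,330) and orange part at (401,280), both look-alikes to leave alone.

I'll confirm with an enlarged crop.

```bash
python3 - <<'E'
from h import *
a=cv2.imread('pics/side1.png')[130:280,190:350]; b=cv2.imread('pics/scene1.png')[250:400,330:490]
im=np.hstack([cv2.resize(x,None,fx=2.5,fy=2.5,interpolation=cv2.INTER_CUBIC) for x in(a,b)])
im=cv2.convertScaleAbs(im,alpha=1.5,beta=15)
cv2.imwrite('pics/crop.png',im)
def tri(p,q):
    A=[];B=[]
    for c,u in(("scene",p),("side",q)):
        t,r=ray(c,u);r/=np.linalg.norm(r);P=np.eye(3)-np.outer(r,r);A.append(P);B.append(P@t)
    return np.linalg.lstsq(np.vstack(A),np.hstack(B),rcond=None)[0].round(4)
print('handle',tri((422.1,278.5),(270.5,158.1)),'bush',tri((361.3,287.7),(294.4,254.1)),'pick',tri((437.2,279.4),(223.4,239)),'plate',tri((241.2,229.1),(412.1,422.6)))
E
```

```text
handle [0.5847 0.1298 0.1554] bush [0.5435 0.0118 0.0267] pick [0.4643 0.1379 0.0249] plate [ 0.4798 -0.3245 -0.0062]
```

View pics/crop.png

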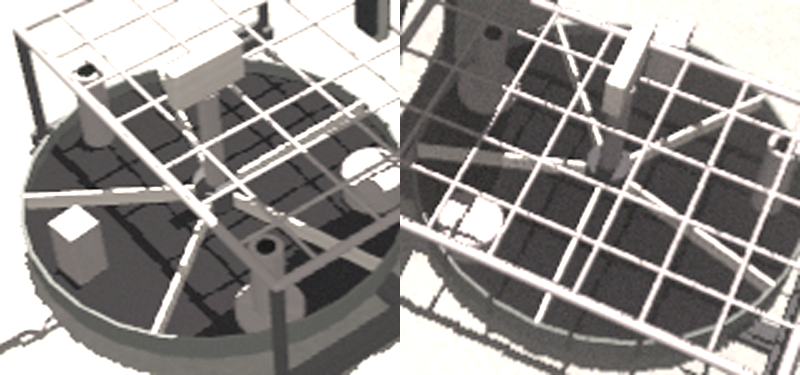

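The crop confirms it: the part at side (296,245) has a barrel and a wide foot, so it is the flanged bush. The one at (227,172) has no foot, so it is the sleeve. Next I'll get the handle yaw.

```bash
python3 - <<'E'
from h import *
p=atz("scene",(417.2,284.8),.174);q=atz("scene",(427.6,259.6),.174)
print(p,q,np.linalg.norm(p-q),np.degrees(np.arctan2(*(q-p)[1::-1])))
im=cv2.convertScaleAbs(np.hstack([cv2.imread('pics/side1.png')[135:195,240:300],cv2.imread('pics/scene1.png')[245:305,390:450]]),alpha=1.3)
cols=[(0,0,255),(0,255,0),(255,0,0)]
im=cv2.resize(im,None,fx=6,fy=6,interpolation=cv2.INTER_CUBIC)
def box(yaw,col):
    c,s=np.cos(yaw),np.sin(yaw)
    X=np.array([[.585+c*a-s*b,.1295+s*a+c*b,.174] for a,b in((-.03,-.007),(.03,-.007),(.03,.007),(-.03,.007))])
    for cam,o,dx in(("side",(240,135),0),("scene",(390,245),360)):
        u=(proj(cam,X)-o+.5)*6+[dx,0]; cv2.polylines(im,[u.astype(int)],True,col,1)
y0=np.arctan2(*(q-p)[1::-1])
for k,d in enumerate((-.15,0,.15)): box(y0+d,cols[k])
cv2.imwrite('pics/bar.png',im)
E
```

```text
[0.61762967 0.12907803 0.174     ] [0.55488835 0.12774092 0.174     ] 0.0627555709184632 -178.7791290177358
```

View pics/bar.png

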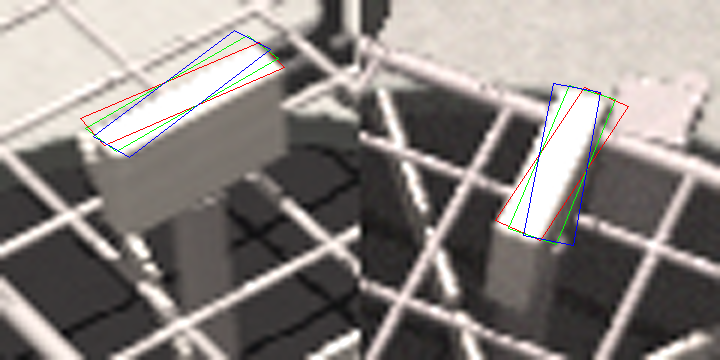

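The green outline fits in both views, at side (265,150) and scene (420,272). The bar lies along world x (yaw about 0) with its centre near (0.586, 0.129). The carousel needs about −1.29 rad of turn, clockwise from above. First I'll move over the handle with the jaws turned to close along y.

Emit:
{"fn": "send_rows", "kwargs": {
  "series": "1 4 -3 0 0 0 -0.18; 1 8 -6 0 0 0 -0.36; 1 11 -8 0 0 0 -0.54; 1 12.9 -8.9 0 0 0 -0.72; 1 12.9 -8.9 0 0 0 -0.9; 1 12.9 -8.9 0 0 0 -1.08; 1 12.9 -8.9 0 0 0 -1.26; 1 12.9 -8.9 0 0 0 -1.44; 1 12.9 -8.9 0 0 0 -1.571; 1 12.9 -8.9 0 0 0 -1.571"
}}

```text
time_s: 2.1
tool_pos: [0.5861, 0.1288, 0.2393]
tcp_rot: [3.141, 0.0, 3.14]
wrist_force: [0.0, 0.7, -0.0]
grip_width: 0.0854
grip_force: 0.0
```

```bash
python3 - <<'E'
from h import *
im=get_image("wrist")
s=ctrl.read_state();print(s['time_s'],s['tool_pos'],s['tcp_rot'],np.round(s['joint_pos'],2))
for t,z in(("handle",.157),("pick",.03),("flanged_bush",.03)):
    for r in finder.spot_point(t,"wrist")[:3]: print(t,r['conf'],r['point'],atz("wrist",r['point'],z))
cv2.imwrite('pics/w1.png',im)
E
```

```text
2.15 [0.58606828 0.12883256 0.23934665] [3.14148727e+00 7.68550370e-05 3.13872875e+00] [-0.06  0.38 -0.33  1.72  0.14  1.07  1.13]
handle 0.81 [319.4, 256.7] [0.58703239 0.12802727 0.157     ]
pick 0.84 [329.0, 73.7] [0.46141642 0.13631426 0.03      ]
flanged_bush 0.87 [197.8, 166.6] [0.54293971 0.00983164 0.03      ]
flanged_bush 0.83 [79.1, 252.1] [ 0.63104747 -0.12604072  0.03      ]
flanged_bush 0.61 [56.8, 99.0] [ 0.48091176 -0.11374643  0.03      ]
```

View pics/w1.png

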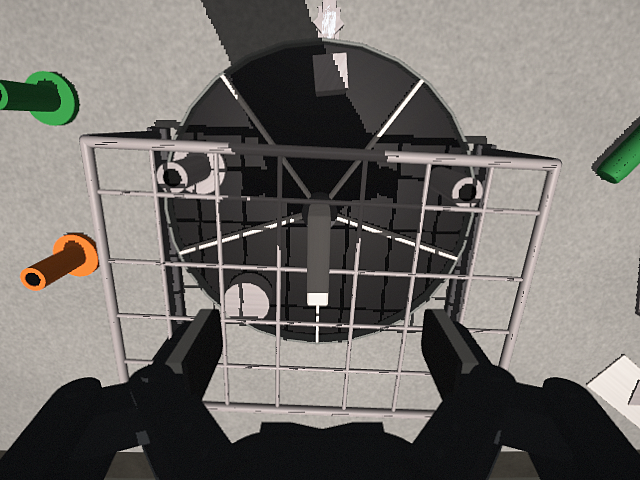

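The wrist view shows the bar at (318,255), centred between the open jaws. The bush's foot is at (198,167) and the pointer at (330,20). Next I'll descend and grip the handle.

Emit:
{"fn": "send_rows", "kwargs": {
  "series": "1 0 0 3.5 0 0 0; 1 0 0 7 0 0 0; 1 0 0 8.4 0 0 0; 1 0 0 8.4 0 0 0; 0 0 0 8.4 0 0 0; 0 0 0 8.4 0 0 0; 0 0 0 8.4 0 0 0; 0 0 0 8.4 0 0 0; 0 0 0 8.4 0 0 0; 0 0 0 8.4 0 0 0",
  "newtons": 60
}}

```text
time_s: 3.55
tool_pos: [0.5863, 0.1267, 0.1561]
tcp_rot: [-3.139, 0.0, 3.14]
wrist_force: [-1.6, -5.6, 6.7]
grip_width: 0.0129
grip_force: 59.7
```

Emit:
{"fn": "send_rows", "kwargs": {
  "series": "0 0 -0.2 0 0 0 0.03; 0 0 -0.2 0 0 0 0.08; 0 0 -0.2 0 0 0 0.14; 0 0 -0.2 0 0 0 0.2; 0 0 -0.2 0 0 0 0.27; 0 0 -0.2 0 0 0 0.34; 0 0 -0.2 0 0 0 0.41; 0 0 -0.2 0 0 0 0.48; 0 0 -0.2 0 0 0 0.54; 0 0 -0.2 0 0 0 0.59; 0 0 -0.2 0 0 0 0.62; 0 0 -0.2 0 0 0 0.63"
}}

```text
time_s: 5.05
tool_pos: [0.5862, 0.1263, 0.1561]
tcp_rot: [-3.141, 0.001, 2.51]
wrist_force: [-1.7, -2.1, 6.5]
grip_width: 0.0127
grip_force: 59.6
```

```bash
python3 - <<'E'
from h import *
s=ctrl.read_state();print(s['tool_pos'],s['tcp_rot'],np.round(s['joint_pos'],2))
for c in("scene","side"):
    im=get_image(c)
    for r in finder.spot_point("flanged_bush",c)[:4]: print(c,r['conf'],r['point'],atz(c,r['point'],.03))
E
```

```text
[0.5861766  0.12630597 0.15605631] [-3.14109391e+00  8.43713265e-04  2.51044178e+00] [-0.18  0.45 -0.18  1.81  0.1   0.89  0.54]
scene 0.95 [393.6, 276.9] [0.49758786 0.05678444 0.03      ]
scene 0.81 [273.3, 306.0] [ 0.6667016  -0.13263217  0.03      ]
scene 0.7 [311.0, 251.3] [ 0.50381159 -0.12889635  0.03      ]
side 0.83 [400.7, 286.0] [ 0.62961596 -0.15810851  0.03      ]
side 0.69 [328.0, 340.9] [ 0.46605022 -0.15537301  0.03      ]
```

Emit:
{"fn": "send_rows", "kwargs": {
  "series": "0 0 0 0 0 0 0.03; 0 0 0 0 0 0 0.08; 0 0 0 0 0 0 0.14; 0 0 0 0 0 0 0.21; 0 0 0 0 0 0 0.28; 0 0 0 0 0 0 0.35; 0 0 0 0 0 0 0.42; 0 0 0 0 0 0 0.49; 0 0 0 0 0 0 0.55; 0 0 0 0 0 0 0.61; 0 0 0 0 0 0 0.65; 0 0 0 0 0 0 0.66"
}}

```text
time_s: 6.75
tool_pos: [0.5859, 0.1261, 0.156]
tcp_rot: [-3.141, 0.001, 1.85]
wrist_force: [-2.3, -3.6, 7.5]
grip_width: 0.013
grip_force: 59.8
```

```bash
python3 - <<'E'
from h import *
s=ctrl.read_state();print(s['tool_pos'],s['tcp_rot'],np.round(s['joint_pos'],2))
for c in("scene","side","wrist"):
    im=get_image(c);cv2.imwrite(f'pics/{c}2.png',im)
    for n in("flanged_bush","pick"):
      for r in finder.spot_point(n,c)[:4]: print(c,n,r['conf'],r['point'],atz(c,r['point'],.03))
E
```

```text
[0.58585316 0.12610401 0.15603689] [-3.14097924e+00  8.61345022e-04  1.84995944e+00] [-0.3   0.44 -0.03  1.82  0.02  0.88 -0.05]
scene flanged_bush 0.79 [312.2, 252.6] [ 0.50616185 -0.12491226  0.03      ]
scene flanged_bush 0.67 [432.1, 281.2] [0.47557075 0.1321199  0.03      ]
scene flanged_bush 0.67 [271.8, 306.6] [ 0.66921925 -0.13460623  0.03      ]
scene pick 0.98 [433.5, 276.3] [0.46173993 0.1308516  0.03      ]
side flanged_bush 0.75 [399.7, 285.8] [ 0.62864514 -0.15668432  0.03      ]
side flanged_bush 0.66 [219.3, 238.6] [0.45823424 0.13710458 0.03      ]
side flanged_bush 0.62 [324.8, 339.2] [ 0.46428742 -0.14971243  0.03      ]
side pick 0.89 [223.7, 242.2] [0.45934986 0.12449596 0.03      ]
wrist flanged_bush 0.83 [165.2, 183.2] [0.4620151  0.13238159 0.03      ]
```

View pics/wrist2.png

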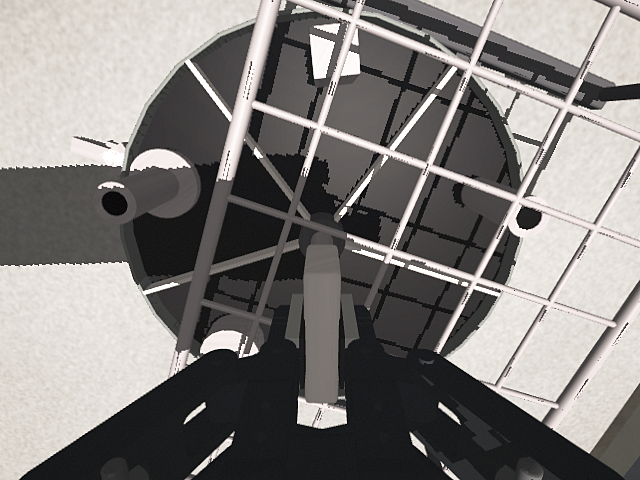

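The wrist view shows the bush's foot at (165,183), out in the open front. The pointer is at (98,149), so the bush is slightly short of the line. I'll compute the residual.

```bash
python3 - <<'E'
from h import *
print(proj("wrist",[.586,.127,.03]))
p=lambda uv,z:atz("wrist",uv,z)[:2]
for z in(.01,.02,.03): print(z,p((122,156),z),p((75,142),z))
ax=np.array([.586,.127])
f=lambda v:np.degrees(np.arctan2(*(v-ax)[::-1]))%360
for z in(.01,.02,.03): print(f(p((122,156),z)),f(p((75,142),z)))
print('bush',f(p((165.2,183.2),.03)))
im=cv2.imread('pics/wrist2.png')[110:230,60:220]; cv2.imwrite('pics/c3.png',cv2.resize(im,None,fx=4,fy=4,interpolation=cv2.INTER_CUBIC))
a=cv2.imread('pics/side2.png')[200:290,170:270]; b=cv2.imread('pics/scene2.png')[240:330,390:490]
cv2.imwrite('pics/c4.png',cv2.resize(cv2.convertScaleAbs(np.hstack([a,b]),alpha=1.4),None,fx=4,fy=4,interpolation=cv2.INTER_CUBIC))
E
```

```text
[[323.1738242  233.65981137]]
0.01 [0.41851345 0.13873201] [0.38188392 0.1394516 ]
0.02 [0.42363244 0.14113887] [0.38830843 0.1418328 ]
0.03 [0.42875144 0.14354572] [0.39473295 0.14421401]
175.99311923492715 176.5091387708281
175.0232732536881 175.70913647197565
173.99343112180543 174.85724364985964
bush 177.51438091052103
```

View pics/c3.png

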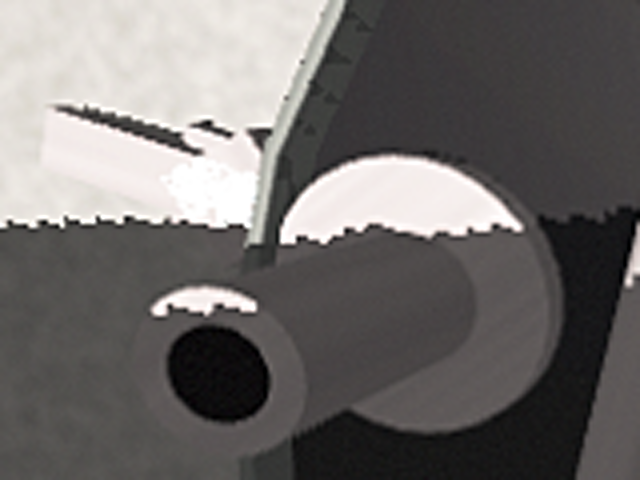

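The foot centre is at (165,183), giving a bearing of 177.5° against about 176° for the pointer. I'll nudge 0.03 rad more, then release and rise.

Emit:
{"fn": "send_rows", "kwargs": {
  "series": "0 0 0 0 0 0 0.015; 0 0 0 0 0 0 0.03; 0 0 0 0 0 0 0.03; 0 0 0 0 0 0 0.03; 1 0 0 0 0 0 0.03; 1 0 0 0 0 0 0.03; 1 0 0 0 0 0 0.03; 1 0 0 0 0 0 0.03; 1 0 0 -3 0 0 0.03; 1 0 0 -6 0 0 0.03; 1 0 0 -8.4 0 0 0.03; 1 0 0 -8.4 0 0 0.03"
}}

```text
time_s: 8.7
tool_pos: [0.5872, 0.1274, 0.2412]
tcp_rot: [3.137, -0.0, 1.822]
wrist_force: [0.5, 0.5, 0.4]
grip_width: 0.0853
grip_force: 0.0
```

```bash
python3 - <<'E'
from h import *
s=ctrl.read_state();print(s['time_s'],s['tool_pos'],s['tcp_rot'],np.round(s['joint_pos'],2))
for c in("wrist","side"):
    im=get_image(c);cv2.imwrite(f'pics/{c}3.png',im)
    for n in("flanged_bush","pick"):
      for r in finder.spot_point(n,c)[:4]: print(c,n,r['conf'],r['point'],atz(c,r['point'],.03))
      if n!="pick":
        for r in finder.outline_of(n,c)[:4]: print(r['rect'])
E
```

```text
8.7 [0.58722318 0.12736539 0.24124311] [ 3.13748470e+00 -2.39963556e-04  1.82168364e+00] [-0.3   0.35 -0.02  1.74  0.01  1.05 -0.07]
wrist flanged_bush 0.85 [199.7, 168.2] [0.46046862 0.13726174 0.03      ]
wrist flanged_bush 0.58 [310.6, 406.5] [ 0.63343595 -0.11760044  0.03      ]
[294.2, 394.2, 331.4, 425.4]
[155.3, 144.3, 223.2, 199.3]
[165.6, 42.7, 473.9, 345.2]
side flanged_bush 0.82 [221.2, 238.9] [0.46044234 0.1341666  0.03      ]
side flanged_bush 0.8 [326.6, 341.7] [ 0.46343897 -0.15498035  0.03      ]
side flanged_bush 0.74 [398.7, 286.7] [ 0.6260007  -0.15685348  0.03      ]
[310.6, 310.9, 338.4, 351.6]
[386.7, 255.9, 414.1, 303.0]
[205.6, 204.8, 234.9, 250.5]
side pick 0.71 [225.6, 240.7] [0.46401962 0.12516502 0.03      ]
```

The bush is now at about (0.461, 0.136), bearing 176°, in line with the pointer. I'll move over it.

Emit:
{"fn": "send_rows", "kwargs": {
  "series": "1 1 -3 0 0 0 -0.16; 1 2 -6 0 0 0 -0.32; 1 3 -9 0 0 0 -0.48; 1 4 -12 0 0 0 -0.64; 1 4 -12 0 0 0 -0.8; 1 4 -12 0 0 0 -0.96; 1 4 -12 0 0 0 -1.12; 1 4 -12 0 0 0 -1.25; 1 4 -12 0 0 0 -1.25; 1 4 -12 0 0 0 -1.25"
}}

```text
time_s: 10.35
tool_pos: [0.4598, 0.1359, 0.2392]
tcp_rot: [-3.142, -0.0, 3.069]
wrist_force: [1.4, -0.2, -0.6]
grip_width: 0.0853
grip_force: 0.0
```

```bash
python3 - <<'E'
from h import *
s=ctrl.read_state();print(s['time_s'],s['tool_pos'],s['tcp_rot'],np.round(s['joint_pos'],2))
c="wrist"
im=get_image(c)
print('cam',KD(c)[2])
for n in("flanged_bush","pick"):
      for r in finder.spot_point(n,c)[:3]: print(c,n,r['conf'],r['point'],atz(c,r['point'],.03))
for r in finder.outline_of("flanged_bush",c)[:4]: print(r['rect'])
# expected circle of barrel top & foot for current guess
for x,y in((.461,.136),):
    print('top',proj(c,[x,y,.1]),'foot',proj(c,[x,y,.038]), 'tcp',proj(c,s['tool_pos']))
cv2.imwrite('pics/w4.png',im)
E
```

```text
10.35 [0.45981139 0.13591663 0.23919427] [-3.14158076e+00 -1.59307246e-04  3.06916463e+00] [-0.21  0.17 -0.23  2.    0.04  0.98  1.04]
cam [0.37657957 0.14263207 0.37381093]
wrist flanged_bush 0.88 [108.4, 360.7] [ 0.62340897 -0.12727532  0.03      ]
wrist flanged_bush 0.86 [322.8, 212.6] [0.46272312 0.13734992 0.03      ]
wrist flanged_bush 0.62 [78.9, 238.8] [ 0.47236471 -0.11746721  0.03      ]
[21.2, 215.7, 103.7, 274.7]
[298.0, 192.2, 345.5, 248.7]
[81.9, 346.1, 126.5, 384.6]
[115.0, 123.5, 528.9, 480.0]
top [[321.15325237 231.59849494]] foot [[321.28426744 212.95291036]] tcp [[320.11454567 322.63605123]]
```

View pics/w4.png

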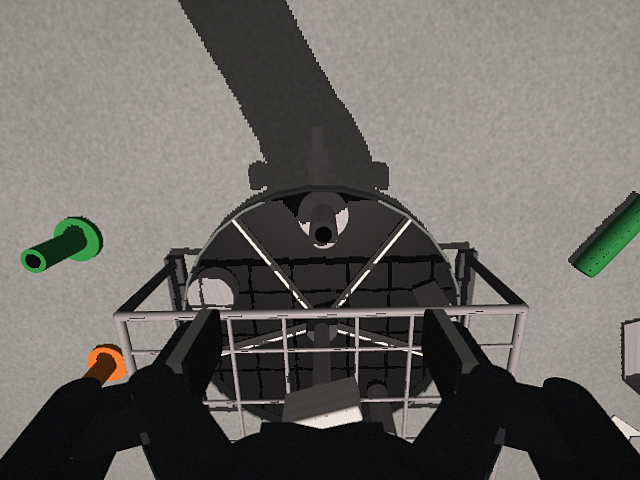

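The wrist view shows the bush top at (323,236) and the foot at (322,213). It is centred between the jaws and in line with the pointer. The carousel walls are clear. I'll descend and grip the barrel.

Emit:
{"fn": "send_rows", "kwargs": {
  "series": "1 -0.3 0.1 4 0 0 0; 1 -0.3 0.1 8 0 0 0; 1 -0.3 0.1 11.5 0 0 0; 1 -0.3 0.1 14.5 0 0 0; 1 -0.3 0.1 17.1 0 0 0; 1 -0.3 0.1 17.1 0 0 0; 0 -0.3 0.1 17.1 0 0 0; 0 -0.3 0.1 17.1 0 0 0; 0 -0.3 0.1 17.1 0 0 0; 0 -0.3 0.1 17.1 0 0 0; 0 -0.3 0.1 17.1 0 0 0",
  "newtons": 50
}}

```text
time_s: 11.92
tool_pos: [0.4634, 0.1369, 0.0691]
tcp_rot: [3.141, 0.001, 3.072]
wrist_force: [-1.0, -0.9, 5.6]
grip_width: 0.023
grip_force: 48.6
```

Gripped at about 23 mm. Lift straight up.

Emit:
{"fn": "send_rows", "kwargs": {
  "series": "0 0 0 -0.5 0 0 0; 0 0 0 -1.5 0 0 0; 0 0 0 -3 0 0 0; 0 0 0 -5.5 0 0 0; 0 0 0 -8.5 0 0 0; 0 0 0 -11.5 0 0 0; 0 0 0 -13 0 0 0; 0 0 0 -13 0 0 0"
}}

```text
time_s: 12.92
tool_pos: [0.4634, 0.1369, 0.1993]
tcp_rot: [3.141, 0.002, 3.072]
wrist_force: [-1.1, 0.1, -2.7]
grip_width: 0.0228
grip_force: 49.1
```

```bash
python3 - <<'E'
from h import *
s=ctrl.read_state();print(s['time_s'],s['tool_pos'],s['tcp_rot'],s['grip_width'],np.round(s['joint_pos'],2))
for c in("scene","side"):
    im=get_image(c); cv2.imwrite(f'pics/{c}5.png',im)
    for r in finder.spot_point("flanged_bush",c)[:4]: print(c,r['conf'],r['point'])
    print('exp bush',proj(c,s['tool_pos']-[0,0,.039]))
    for r in finder.outline_of("plate",c)[:2]:
        m=r['pixels'].astype(np.uint8); k,_=cv2.findContours(m,0,2); k=max(k,key=cv2.contourArea)
        h=cv2.convexHull(k); q=cv2.approxPolyN(h,6) if hasattr(cv2,'approxPolyN') else h
        print(r['conf'],r['rect'],q.reshape(-1,2).tolist())
    for r in finder.spot_point("plate",c)[:2]: print(r['conf'],r['point'],atz(c,r['point'],0))
a=cv2.imread('pics/scene5.png')[185:265,190:290]; b=cv2.imread('pics/side5.png')[360:480,350:480]
a=cv2.resize(a,(400,320));b=cv2.resize(b,(390,360)); o=np.zeros((360,800,3),np.uint8);o[:320,:400]=a;o[:,400:790]=b
cv2.imwrite('pics/plate.png',cv2.convertScaleAbs(o,alpha=2,beta=0))
E
```

```text
12.925 [0.46341008 0.13692232 0.1993334 ] [3.14071484e+00 2.17555560e-03 3.07164270e+00] 0.022822224014962218 [-0.22  0.22 -0.23  2.03  0.06  0.89  1.02]
scene 0.91 [444.4, 236.2]
scene 0.91 [272.0, 305.4]
scene 0.9 [313.3, 253.0]
exp bush [[446.00690025 233.18891585]]
0.72 [199.4, 196.1, 274.0, 255.4] [[273, 215], [273, 224], [238, 253], [200, 230], [200, 220], [235, 193]]
0.88 [239.2, 229.3] [ 4.85691847e-01 -3.21725769e-01 -1.11022302e-16]
side 0.89 [400.2, 287.8]
side 0.7 [325.6, 338.7]
side 0.65 [207.1, 185.6]
exp bush [[209.98617641 186.0556165 ]]
0.56 [355.5, 365.9, 474.5, 476.3] [[473, 430], [467, 439], [401, 479], [357, 408], [359, 398], [424, 365]]
0.82 [411.2, 421.9] [ 0.47902463 -0.32672501  0.        ]
```

View pics/plate.png

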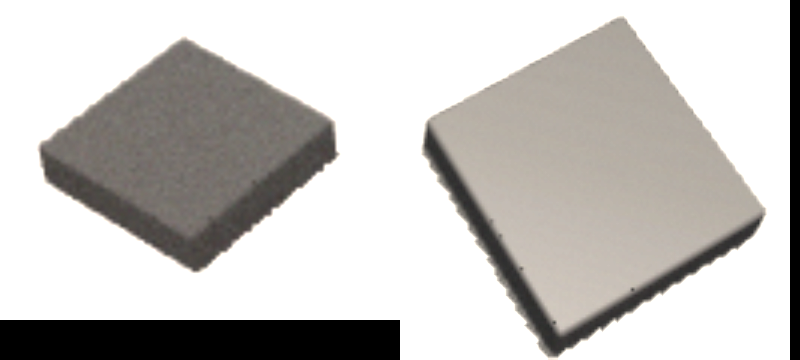

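The plate crop shows the four top-face corners clearly in both views. I'll compute the centre from them.

```bash
python3 - <<'E'
from h import *
for c,q in(("scene",[(236,194.5),(273.7,215.5),(239.2,245),(200,221.2)]),("side",[(424,365.7),(471.3,430.7),(402.3,471.3),(359.3,401.7)])):
    X=np.array([atz(c,p,.03) for p in q]); print(X[:,:2].round(4).tolist(),X.mean(0),np.linalg.norm(X-np.roll(X,1,0),axis=1))
E
```

```text
[[0.4124, -0.3702], [0.4389, -0.2547], [0.552, -0.2784], [0.5248, -0.3967]] [ 0.48201726 -0.32499432  0.03      ] [0.11544652 0.11847388 0.11556701 0.12136361]
[[0.5473, -0.2853], [0.5215, -0.3979], [0.4081, -0.3716], [0.4331, -0.2615]] [ 0.47749596 -0.32907448  0.03      ] [0.11662036 0.11557413 0.11646731 0.11292174]
```

Emit:
{"fn": "send_rows", "kwargs": {
  "series": "0 -0.2 -2 0 0 0 0; 0 -0.6 -6 0 0 0 0; 0 -1.1 -10.5 0 0 0 0; 0 -1.6 -15.5 0 0 0 0; 0 -2.2 -20.5 0 0 0 0; 0 -2.7 -25.5 0 0 0 0; 0 -3.2 -30.5 0 0 0 0; 0 -3.7 -35.5 0 0 0 0; 0 -4.2 -40 0 0 0 0; 0 -4.6 -43.5 0 0 0 0; 0 -4.8 -45.5 0 0 0 0; 0 -4.9 -46.2 0 0 0 0"
}}

```text
time_s: 14.82
tool_pos: [0.4793, -0.328, 0.1979]
tcp_rot: [3.141, -0.001, 3.071]
wrist_force: [0.5, 0.7, -2.6]
grip_width: 0.0233
grip_force: 49.3
```

```bash
python3 - <<'E'
from h import *
s=ctrl.read_state();print(s['time_s'],s['tool_pos'],s['tcp_rot'],s['grip_width'],s['grip_force'],np.round(s['joint_pos'],2))
for c in("scene","side","wrist"):
    im=get_image(c); cv2.imwrite(f'pics/{c}6.png',im)
    for n in("flanged_bush","plate"):
      for r in finder.spot_point(n,c)[:3]: print(c,n,r['conf'],r['point'],atz(c,r['point'],0))
    print('exp bush',proj(c,s['tool_pos']-[0,0,.039]))
E
```

```text
14.825 [ 0.47934682 -0.32804415  0.19789416] [ 3.14121252e+00 -6.73829187e-04  3.07079341e+00] 0.023295629617984277 49.29361581802368 [ 0.45  0.37  0.05  1.83 -0.02  0.95  2.01]
scene flanged_bush 0.96 [227.1, 176.0] [ 0.33284215 -0.44811098  0.        ]
scene flanged_bush 0.62 [311.0, 249.1] [ 0.47294976 -0.14436816  0.        ]
scene flanged_bush 0.62 [272.9, 305.7] [ 0.64709476 -0.14643194  0.        ]
scene plate 0.6 [237.1, 227.5] [ 0.48262445 -0.32915491  0.        ]
exp bush [[229.7023283 173.0645784]]
side flanged_bush 0.97 [401.6, 287.6] [ 6.46200621e-01 -1.48717653e-01 -1.11022302e-16]
side flanged_bush 0.66 [425.3, 371.7] [ 0.55567214 -0.28584106  0.        ]
side flanged_bush 0.19 [224.1, 236.9] [0.47872143 0.15906663 0.        ]
side plate 0.68 [413.1, 419.1] [ 4.84296515e-01 -3.25673245e-01  1.11022302e-16]
exp bush [[426.82114062 372.98239271]]
wrist flanged_bush 0.96 [513.1, 197.6] [ 0.47761699 -0.14075029  0.        ]
wrist flanged_bush 0.92 [491.2, 342.2] [ 0.64075983 -0.14765883  0.        ]
wrist flanged_bush 0.83 [318.4, 282.0] [ 0.55388032 -0.33443392  0.        ]
wrist plate 0.71 [319.9, 215.6] [ 0.48281958 -0.32816701  0.        ]
exp bush [[318.15749461 283.0212763 ]]
```

View pics/side6.png

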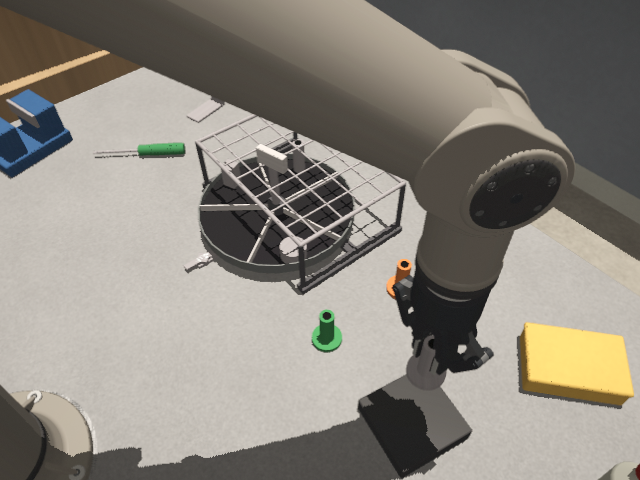

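The side view shows the bush upright in the jaws at (425,370), above the plate. The green and orange parts are untouched at (327,330) and (401,280). I'll shift 2 mm and lower it.

Emit:
{"fn": "send_rows", "kwargs": {
  "series": "0 -0.2 0.1 2 0 0 0; 0 -0.2 0.1 5 0 0 0; 0 -0.2 0.1 8 0 0 0; 0 -0.2 0.1 10.5 0 0 0; 0 -0.2 0.1 11.7 0 0 0; 0 -0.2 0.1 12.2 0 0 0; 0 -0.2 0.1 12.5 0 0 0; 0 -0.2 0.1 12.5 0 0 0; 0 -0.2 0.1 12.5 0 0 0"
}}

```text
time_s: 16.4
tool_pos: [0.482, -0.3269, 0.074]
tcp_rot: [-3.141, 0.001, 3.072]
wrist_force: [0.3, 0.1, -3.0]
grip_width: 0.0227
grip_force: 49.3
```

Emit:
{"fn": "send_rows", "kwargs": {
  "series": "0 0 0 0.1 0 0 0; 0 0 0 0.2 0 0 0; 0 0 0 0.3 0 0 0; 0 0 0 0.4 0 0 0; 0 0 0 0.4 0 0 0"
}}

```text
time_s: 17.02
tool_pos: [0.4817, -0.3267, 0.0693]
tcp_rot: [3.142, 0.0, 3.072]
wrist_force: [0.4, 0.4, -1.4]
grip_width: 0.0227
grip_force: 49.5
```

Emit:
{"fn": "send_rows", "kwargs": {
  "series": "0 0 0 0.03 0 0 0; 0 0 0 0.06 0 0 0; 0 0 0 0.1 0 0 0; 0 0 0 0.1 0 0 0"
}}

```text
time_s: 17.52
tool_pos: [0.4817, -0.3267, 0.0692]
tcp_rot: [3.142, 0.0, 3.072]
wrist_force: [-3.3, 2.9, 8.7]
grip_width: 0.023
grip_force: 50.0
```

Contact: the vertical force rose to +8.7 N. Release and retreat.

Emit:
{"fn": "send_rows", "kwargs": {
  "series": "0.35 0 0 0 0 0 0; 0.4 0 0 0 0 0 0; 0.7 0 0 0 0 0 0; 1 0 0 0 0 0 0; 1 0 0 0 0 0 0; 1 0 0 0 0 0 0; 1 0 0 -3 0 0 0; 1 0 0 -7 0 0 0; 1 0 0 -11 0 0 0; 1 0 0 -14 0 0 0; 1 0 0 -15 0 0 0; 1 0 0 -15 0 0 0"
}}

```text
time_s: 19.02
tool_pos: [0.4816, -0.3267, 0.2181]
tcp_rot: [-3.142, 0.0, 3.072]
wrist_force: [0.6, -0.2, -0.4]
grip_width: 0.0857
grip_force: 0.0
```

```bash
python3 - <<'E'
from h import *
s=ctrl.read_state();print(s['time_s'],s['tool_pos'],s['wrist_force'])
for c in("scene","side","wrist"):
    im=get_image(c); cv2.imwrite(f'pics/{c}7.png',im)
    for n,z in(("flanged_bush",.03),("plate",0)):
      for r in finder.spot_point(n,c)[:4]: print(c,n,r['conf'],r['point'],atz(c,r['point'],z))
E
```

```text
19.025 [ 0.48161016 -0.32665213  0.21815   ] [ 0.58529407 -0.2311138  -0.43068346]
scene flanged_bush 0.69 [272.7, 303.1] [ 0.66090435 -0.13710868  0.03      ]
scene flanged_bush 0.64 [236.0, 219.3] [ 0.4855829  -0.32629504  0.03      ]
scene flanged_bush 0.61 [313.4, 253.6] [ 0.50771554 -0.12132108  0.03      ]
scene plate 0.94 [236.1, 228.7] [ 0.48697892 -0.32921342  0.        ]
scene plate 0.69 [423.3, 275.8] [4.43201880e-01 1.07006114e-01 1.11022302e-16]
side flanged_bush 0.95 [326.5, 337.7] [ 0.46810604 -0.14946608  0.03      ]
side flanged_bush 0.91 [412.9, 413.3] [ 0.47873524 -0.32558084  0.03      ]
side flanged_bush 0.48 [400.0, 287.5] [ 0.62644199 -0.15948128  0.03      ]
side plate 0.69 [409.8, 421.4] [ 0.4780332  -0.32482125  0.        ]
wrist flanged_bush 0.79 [316.8, 215.5] [ 0.48110236 -0.33056688  0.03      ]
wrist flanged_bush 0.69 [486.2, 334.2] [ 0.62382488 -0.15980539  0.03      ]
wrist flanged_bush 0.65 [506.3, 191.0] [ 0.4699001  -0.15352238  0.03      ]
```

View pics/wrist7.png

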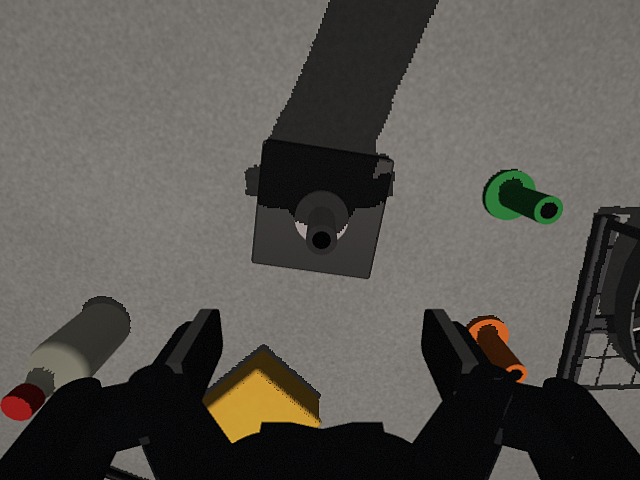

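The bush stands upright, foot down, with its foot at about (321,216). The plate's top corners are at (265,141), (393,158), (370,278) and (252,263). I'll check the centring more precisely.

```bash
python3 - <<'E'
from h import *
c="wrist"
im=cv2.imread('pics/wrist7.png')
q=np.array([(265,141),(393,158),(370,278),(252,263)],float)
X=np.array([atz(c,p,.03) for p in q]);print(X.round(4).tolist(),X.mean(0),np.linalg.norm(X-np.roll(X,1,0),axis=1))
a=np.linspace(0,2*np.pi,40)
for x,y in(((.4817,-.3267)),):
  for r,z in((.025,.038),(.012,.1)):
    u=proj(c,np.c_[x+r*np.cos(a),y+r*np.sin(a),0*a+z]);print(u.min(0),u.max(0))
    big=im if r>.02 else big
    cv2.polylines(im,[u.round().astype(int)],True,(0,0,255),1)
cv2.polylines(im,[q.astype(int)],True,(0,255,0),1)
cv2.imwrite('pics/fin.png',cv2.resize(cv2.convertScaleAbs(im[125:295,235:405],alpha=2,beta=20),None,fx=3.5,fy=3.5,interpolation=cv2.INTER_CUBIC))
E
```

```text
[[0.4103, -0.3714, 0.03], [0.433, -0.2584, 0.03], [0.5495, -0.2821, 0.03], [0.5251, -0.3983, 0.03]] [ 0.47948212 -0.32755     0.03      ] [0.11793891 0.11516834 0.11893836 0.11865203]
[293.96260291 190.9611549 ] [347.97312919 243.32654308]
[304.96192407 223.64936022] [336.63063165 253.72416962]
```

View pics/fin.png

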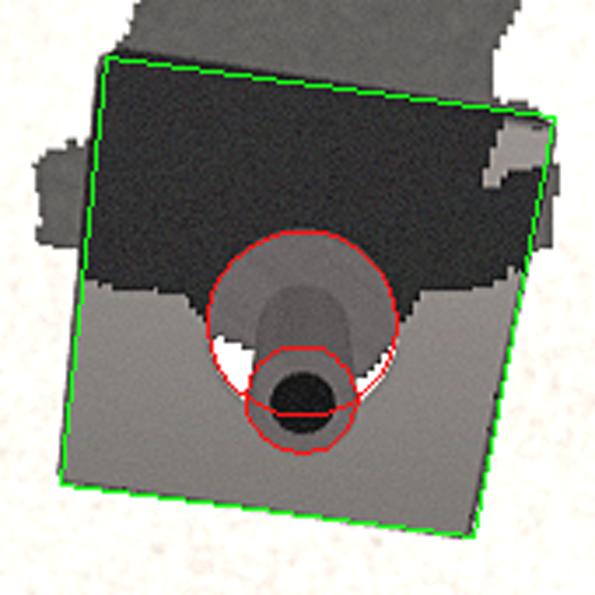

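The outlines fit: the bush stands upright, about 2 mm from the plate's centre. Handing in.

```bash
python3 -c "
from bench import workorder
print(workorder.close_job())"
```

```text
the job is handed in; nothing more can be done
None
```

I turned the carousel about 1.32 rad clockwise to the pointer, lifted the flanged bush out, stood it upright, foot down, about 2 mm from the middle of the granite plate, and handed the job in at about 19 s.

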